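# Slide the tip-box sled home under the riser shelf

## Task

On the cabinet's steel floor, slide the low sled with the pipette-tip box, nose first and flat on the floor, in between the guide rails and under the low riser shelf until it is fully home against the stop hidden at the back, with its switch plunger pressed in. Go gently: feel for the stop without ramming it, do not let the sled touch the shelf's underside, leave the jar and can on the shelf and the pipette on the floor where they are, and let go of the sled.

Things in the scene. Friction and masses are not known exactly. Their poses are not given: they have to be found in the camera images.
- sled: Loose low sled, 0.35 to 0.65 kg: aluminium plate 170 long (x) x 86 wide (y) x 10 mm, a lip across the +x end (nose) 26 mm high, a tip box fixed on it (92 x 82 mm, top 40 mm above the floor, its middle 32 mm ahead of the sled's), a black upright tab at the -x end. Origin: centre of underside; +x to the nose. Slides over the floor with 1 to 7 N; lifted by the tab, its nose droops.
- tab (a point): Grip zone of the sled's upright black tab: 75 mm behind the sled's origin, 55 mm above the floor. The tab is 24 mm wide (sled's y, the way to pinch it), 10 mm thick (x), and reaches from the plate to 76 mm above the floor; free on all sides. When the sled is home its middle is 30 to 70 mm in front of the roof's edge.
- nose (a point): Middle of the sled's front end, at floor level: 85 mm ahead of the sled's origin.
- stand: Riser shelf fixed to the floor: steel bridge 200 deep (x) x 150 wide (y) x 51 mm high, closed at sides and back. Origin: on the floor under the middle of the roof's front edge; +x points into the lane, the way the sled enters. Deep inside, out of sight, a rigid stop bar (30 mm high) crosses the lane; set differently every time, its face lies anywhere from x = 90 to 130 mm.
- lane (a point): Start of the straight part of the lane, on the floor midway between the rails, 20 mm in front of the roof's edge; axes as the stand. Two aluminium guide rails, 20 mm high, 8 mm thick, run from here to the back with inner faces 91 mm apart (2.5 mm play each side of the sled). In front of it they flare over 33 mm to a mouth about 115 mm wide.
- roof: The shelf's steel top plate, 200 x 150 x 5 mm: underside 46 mm above the floor (6 mm above the tip box), top at 51 mm. Same origin and axes as the stand: on the floor under the middle of its front edge.
- plunger (a joint): Light spring plunger of a presence switch on the stop bar's face, mid-lane, 16 mm above the floor. 0 m = free, standing 6 mm out of the face; about 0.006 m = pressed flush, the sled's nose resting on the stop. Fully in it pushes back with only 0.4 N, so the sled stays where it is left.
- jar: Amber jar, 48 mm wide, 75 mm high, standing loose on the riser shelf, 125 to 145 mm behind its front edge. Origin: centre of the underside. To be left alone.
- can: Squat white can, 44 mm wide, 50 mm high, standing loose on the riser shelf beside the jar, 125 to 145 mm behind the front edge. Origin: centre of the underside. To be left alone.
- pipette: White and grey pipette about 220 mm long, 22 mm high, lying loose on the floor along its x; origin at floor level where the thick grip ends and the thin shaft begins. To be left alone.

How it is judged:
On the way:
1. the sled's nose is between the straight rails and has just come under the roof, flat on the floor (x of nose in the frame of stand above 0 m and y of nose in the frame of stand between -0.006 and 0.006 m and height (world z) of nose below 0.004 m and angle between sled's own z axis and vertical below 0.04 rad), for 0.1 s.
At the end, for the whole second after the job is handed in: the sled lies flat (within 0.03 rad, under 4 mm off the floor), at rest and released in the lane under the shelf, nose in, in line with the lane within 0.06 rad and 6 mm, its nose at the stop so that the plunger is pressed in by more than 4 of its 6 mm (value of joint plunger above 0.004 m and x of nose in the frame of stand above 0.085 m and y of nose in the frame of stand between -0.006 and 0.006 m and angle between the x axis of sled and the x axis of stand, either way round below 0.06 rad and angle between sled's own z axis and vertical below 0.03 rad and height (world z) of sled below 0.004 m and linear speed of sled below 0.01 m/s); the robot touches nothing.
It fails at once if the sled touches the shelf's underside or roof (more than 2 N) (contact force between sled and roof above 2 N).
It fails at once if the sled is rammed or wedged: more than 25 N between it and the shelf, its rails or its stop (contact force between sled and stand above 25 N).
It fails at once if the robot strikes the shelf with more than 25 N (contact force between any of the arm, the fingers and stand above 25 N).
It fails at once if the jar, can or pipette is moved by more than 15 mm (distance of any of jar, can, pipette from where it was at the start of the episode above 0.015 m).
It also fails if it takes over 58 s, if anything falls off the work surface, if the arm or the gripper's body presses on something with over 40 N, if the wrist force passes 120 N, or if a joint passes its speed limit or range.

## Robot

A 6-joint arm with a two-finger parallel gripper is mounted at the origin on the work surface. World frame = base frame: x ahead of the robot, y to its left, z up, the work surface at z = 0. Lengths are in m, angles in rad, forces in N, time in s.
With the tool pointing down it reaches from about 0.3 to 0.875 m from the base axis. Payload 6.4 kg.
Tool frame: the origin (TCP) lies between the finger pads; the fingertips stand 8 mm ahead of it and the grasp point (between the pads) lies 11 mm behind it; z points along the fingers, y is the direction in which the jaws open and shut (so a half turn about z gives the same grasp; the last joint's range is limited). The gripper opens to 85 mm and grips with 20 to 120 N. Pads are 22 mm wide; open, the fingers measure 114 mm over their backs; the gripper's body (76 mm by 85 mm) begins 54 mm behind the grasp point. The pads swing forward as they close: fully open they stand 13 mm farther back than shut.
Start: joints at [-1.359, 0.181, 1.607, -0, 1.354, -0.206], TCP at [0.233, -0.526, 0.239] pointing down, gripper open.
Joint ranges: [-2.99, 2.99], [-0.89, 2.07], [0.3, 2.58], [-1.14, 4.28], [0, 2.63], [-3.12, 3.12]. Speed limits (rad/s): [2.57, 2.57, 3.01, 3.14, 3.14, 3.14].

## Interface

Orientations are given as a unit quaternion [w, x, y, z].
In Python, from bench import monitor, viewer, workorder, spotter gives the robot as it stands. The module is installed in compiled form; this text tells all that it offers.
- The arm moves only by the tool move_arm, never from a script. Its argument "motion" is a list of rows, each a list of 3 entries, a list of its own where there are three numbers: the shift along the tool's x, y, z in units of 60 mm (1.0 is 60 mm), then the turn, a rotation vector about the tool's x, y, z in units of 8 degrees (1.0 is 8 degrees), then the opening in per cent of the stroke, from 0 (shut) to 100 (fully open). In form: [[[dx, dy, dz], [rx, ry, rz], grip], ...]. A call has 1 to 10 rows; each row is the pose to reach, as a shift and turn from the pose commanded when the call began, along the tool's axes at that moment; what a row does not reach only later rows make up. A row lasts 1/8 s, in which the tool goes at most 62.5 mm and 10.7 degrees, less where a joint would pass 70% of its speed; a pose out of reach is approached as far as the arm can. A call with a gripper value outside its range is refused whole. The fingers move at their own pace and stop on an object; the grip force is fixed at half the most. Time passes only in rows, so rows that repeat a pose let the fingers close. It gives the time, the measured TCP pose, the force and the opening at its end, in the units of the state.
- monitor.get_obs(): the state, without advancing time (a new reading comes with each control period).
- viewer.camera(name): name is "scene" or "top"; returns the picture (400x640x3 uint8, blue, green, red); there is no depth.
- viewer.calibration(name): a dict with "fovy" (degrees; the focal length in pixels is half the picture's height over the tangent of half this angle, whatever the lens; pixels are square), "cx", "cy" (the principal point, pixels), "extrinsics" (4x4, takes a point from camera to world coordinates). Camera axes: x right, y down, z forward; pixel columns grow to the right and rows downward; lengths in m; the calibration is good to about 2 mm. A picture is of the moment at which its call begins. calibration takes no time and is no camera call.
- workorder.hand_in(): hands the job in, once; it reports no verdict.
Trained networks look in the newest picture that a camera, given by its name, has taken for a name from the list of things; names that differ only in an ending like _2 or _b are one class to them, and where a whole thing is asked for, a point or a joint stands for the part that bears it (a point fixed in the world has none). Each returns a list of dicts, best first, with "score" (0 to 1); they miss things now and then, are a little off and sometimes report something else, mostly with a low value. They report only what shows in the picture. A call takes as long as a camera call.
- spotter.search_frame(camera, name): "centre" ([column, row] as shares, 0 to 1, of the picture: columns of its width, rows of its height, amid what is visible of it).
- spotter.outline_of(camera, name): "region" (400x640 bool, what is visible of it) and "centre" ([column, row] as shares, 0 to 1, of the picture: columns of its width, rows of its height, amid what is visible of it).
The state is a dict: "time_s": time; "q": joint angles; "dq": joint speeds; "joint_efforts": joint torques, N m; "eef_pos": TCP position; "eef_rot": TCP orientation; "wrist_force": force on the tool from outside, world axes, zero at the start; "torque": the same for the moment, N m; "opening": opening from 0.0 (shut) to 1.0 (fully open).
Only numpy, scipy, OpenCV 4.12 (cv2) and the standard library are available. Lean on these libraries where they do the work, as an engineer would, in place of code of your own. Each camera call takes 0.05 s, during which the arm holds its last target. There are 200 camera calls.

## Working session

There is one attempt and no reset: what is moved stays moved. The work goes in short steps, Python scripts to look and compute and a tool call to move; the robot and the scene stay as the last step left them, time stands still between calls to the robot, and variables do not carry over. Pictures are saved under pics/ and viewed, about 8 in all and at most 12, crops included, and the job is handed in when it is done.

Besides the shell and the picture viewer there is one more tool, called after "Emit:" as name(argument=value, ...), one argument or row to a line, values as JSON. move_arm: Moves the arm, as the interface text tells. Its arguments: {"type":"object","properties":{"motion":{"type":"array","items":{"type":"array"}}},"required":["motion"]}

```bash
mkdir -p pics; cat > h.py <<'E'
import numpy as np, cv2
from bench import monitor, viewer, workorder, spotter
def ray(cam,uv):
    c=viewer.calibration(cam);f=200/np.tan(np.radians(c["fovy"])/2);T=np.array(c["extrinsics"])
    d=T[:3,:3]@np.array([(uv[0]-c["cx"])/f,(uv[1]-c["cy"])/f,1]);return T[:3,3],d
def at(cam,uv,z):
    o,d=ray(cam,uv);return o+d*(z-o[2])/d[2]
def proj(cam,p):
    c=viewer.calibration(cam);f=200/np.tan(np.radians(c["fovy"])/2);T=np.array(c["extrinsics"])
    q=T[:3,:3].T@(np.array(p)-T[:3,3]);return np.array([f*q[0]/q[2]+c["cx"],f*q[1]/q[2]+c["cy"]])
E
python3 - <<'E'
from h import *
ims=[]
for c in("scene","top"):
    im=viewer.camera(c);cv2.imwrite(f"pics/{c}0.png",im)
    k=viewer.calibration(c);print(c,k["fovy"],k["cx"],k["cy"],np.round(k["extrinsics"],3).tolist())
    for n in("sled","tab","stand","jar","can","pipette"):
        r=spotter.outline_of(c,n)
        for x in r[:2]:
            px=np.array(x["centre"])*[640,400]
            reg=x["region"].astype(np.uint8);ct=np.argwhere(reg)[:,::-1].astype(np.float32)
            print(n,round(x["score"],2),px.round(1),len(ct),np.round(cv2.boxPoints(cv2.minAreaRect(ct))).tolist() if len(ct) else 0, at(c,px,.04).round(3))
print(monitor.get_obs())
E
```

```text
scene 50.66053319674975 314.9360892920267 206.03072176555727 [[-0.24, 0.694, -0.679, 1.091], [0.971, 0.184, -0.154, 0.149], [0.018, -0.696, -0.718, 0.728], [0.0, 0.0, 0.0, 1.0]]
sled 0.7 [212.9 225.8] 2898 [[166.0, 239.0], [171.0, 199.0], [254.0, 209.0], [250.0, 249.0]] [ 0.555 -0.198  0.04 ]
tab 0.85 [215.9 223.7] 2870 [[166.0, 240.0], [171.0, 199.0], [254.0, 208.0], [250.0, 249.0]] [ 0.548 -0.194  0.04 ]
stand 0.68 [388.5 288.7] 7757 [[314.0, 303.0], [338.0, 226.0], [471.0, 266.0], [448.0, 343.0]] [0.619 0.19  0.04 ]
stand 0.57 [414.8 291.7] 678 [[400.0, 304.0], [408.0, 273.0], [431.0, 278.0], [423.0, 310.0]] [0.612 0.239 0.04 ]
jar 0.71 [425.8 258.9] 940 [[407.0, 272.0], [420.0, 234.0], [445.0, 242.0], [433.0, 280.0]] [0.528 0.255 0.04 ]
can 0.97 [417.4 292.8] 680 [[399.0, 303.0], [409.0, 272.0], [432.0, 280.0], [422.0, 311.0]] [0.614 0.244 0.04 ]
pipette 0.82 [435.1 207. ] 636 [[417.0, 182.0], [428.0, 177.0], [463.0, 246.0], [452.0, 251.0]] [0.373 0.266 0.04 ]
pipette 0.68 [216.4 223.8] 2764 [[168.0, 240.0], [172.0, 200.0], [253.0, 209.0], [249.0, 248.0]] [ 0.548 -0.193  0.04 ]
t
[... 859 characters left out ...]
4 ]
{'time_s': 0.7, 'q': array([-1.35931481e+00,  1.80764399e-01,  1.60697920e+00, -9.07330825e-07,
        1.35377721e+00, -2.06298016e-01]), 'dq': array([ 8.98465548e-05, -1.71289759e-03,  2.23792492e-03, -3.37597326e-04,
        3.56020112e-04,  1.47575014e-03]), 'joint_efforts': array([-1.94531793e-03, -4.44726062e+01, -3.51616967e+01, -4.32733023e-04,
        5.38451222e-04, -1.91454468e-06]), 'eef_pos': array([ 0.23331992, -0.52557179,  0.23931856]), 'eef_rot': array([ 3.59246756e-05,  9.78261730e-01,  2.07374023e-01, -3.49921119e-07]), 'wrist_force': array([-0.10158605,  1.15794752, -0.65316938]), 'torque': array([-0.01232326, -0.01100039,  0.00690614]), 'opening': 0.9994246524125608}
```

```bash
python3 - <<'E'
import cv2
a=cv2.imread("pics/top0.png")[90:230,170:460];cv2.imwrite("pics/c1.png",cv2.resize(a,(797,385),interpolation=cv2.INTER_CUBIC))
a=cv2.imread("pics/scene0.png")[160:360,150:490];cv2.imwrite("pics/c2.png",cv2.resize(a,(800,471),interpolation=cv2.INTER_CUBIC))
E
```

```text
(no output)
```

View pics/c1.png

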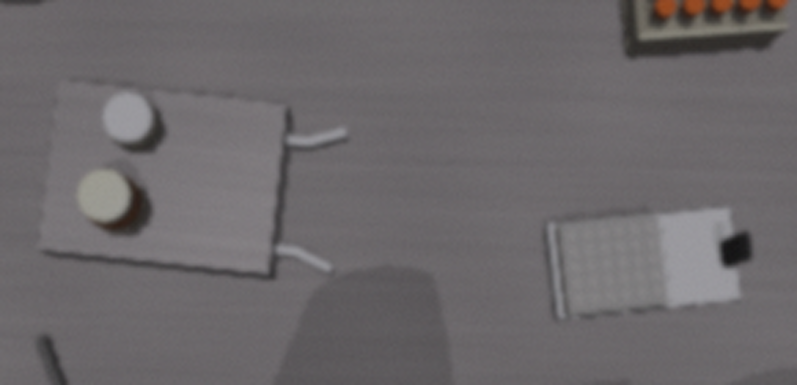

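View pics/c2.png

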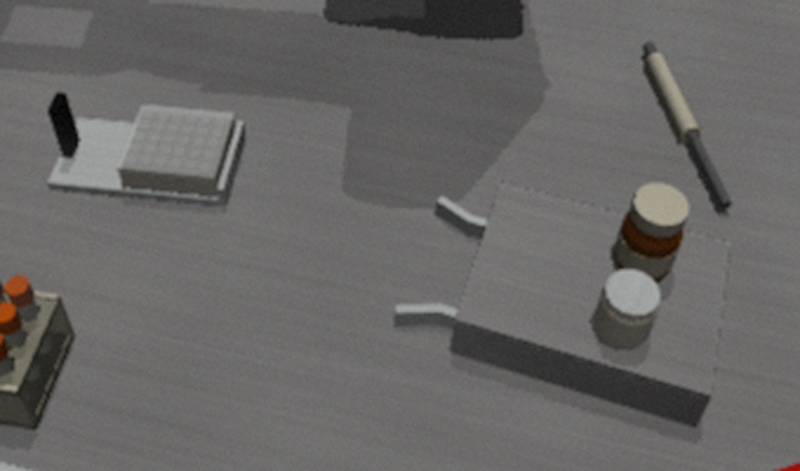

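```bash
cat >> h.py <<'E'
from scipy.optimize import least_squares
def fit(pts,x0):
    # pts: cam,u,v,local xyz
    def res(p):
        c,s=np.cos(p[2]),np.sin(p[2]);r=[]
        for cam,u,v,L in pts:
            w=[p[0]+c*L[0]-s*L[1],p[1]+s*L[0]+c*L[1],L[2]];r+=list(proj(cam,w)-[u,v])
        return np.array(r)
    o=least_squares(res,x0);print("resid",o.fun.round(1).tolist());return o.x
def T(u,v):return ("top",170+u/2.748,90+v/2.75)
def S(u,v):return ("scene",150+u/2.353,160+v/2.355)
E
python3 - <<'E'
from h import *
st=[T(60,80)+((.2,-.075,.051),),T(288,105)+((0,-.075,.051),),T(272,275)+((0,.075,.051),),T(40,250)+((.2,.075,.051),),
S(500,187)+((0,.075,.051),),S(457,325)+((0,-.075,.051),),S(728,240)+((.2,.075,.051),),S(712,393)+((.2,-.075,.051),)]
sl=[T(547,220)+((.085,-.043,.026),),T(557,318)+((.085,.043,.026),),T(731,208)+((-.085,-.043,.01),),T(741,298)+((-.085,.043,.01),),T(737,248)+((-.078,0,.076),),
S(50,187)+((-.085,-.043,.01),),S(243,122)+((.085,.043,.026),),S(62,97)+((-.075,0,.076),)]
for nm,P,x0 in(("stand",st,[.6,.1,1.5]),("sled",sl,[.53,-.2,1.5])):
    for sub in (P,[p for p in P if p[0]=="top"],[p for p in P if p[0]=="scene"]):
        x=fit(sub,x0);print(nm,x.round(4))
E
```

```text
resid [-1.4, -0.1, -0.7, -1.6, -0.7, -1.2, -0.6, 0.4, -0.9, -2.2, -1.4, -1.7, -0.0, 0.0, 0.1, 0.7]
stand [0.5891 0.1141 1.5026]
resid [0.0, -0.0, 0.5, -0.3, -0.4, -0.1, -0.1, 0.4]
stand [0.5862 0.1121 1.4878]
resid [-1.0, -1.3, -0.6, -0.3, 0.1, 0.0, 1.4, 1.0]
stand [0.5915 0.1152 1.5147]
resid [-1.2, 0.7, -1.1, -0.1, -1.4, -0.7, -1.1, 0.8, 3.2, -0.8, -1.0, -2.4, 1.2, -0.1, -1.4, 1.4]
sled [ 0.5331 -0.2102  1.689 ]
resid [-0.8, 0.5, -0.9, -0.3, -1.0, -0.5, -0.9, 1.0, 3.5, -0.7]
sled [ 0.5332 -0.211   1.6836]
resid [-0.4, -1.7, 1.6, -0.4, -1.1, 1.9]
sled [ 0.5332 -0.2088  1.7057]
```

```bash
cat >> h.py <<'E'
from scipy.spatial.transform import Rotation as R
def pose():
    o=monitor.get_obs();q=o["eef_rot"];return o,R.from_quat([q[1],q[2],q[3],q[0]])
def units(p,yaw):
    # target TCP world, tool x heading yaw, tool pointing down
    o,r=pose();t=R.from_matrix(np.array([[np.cos(yaw),np.sin(yaw),0],[np.sin(yaw),-np.cos(yaw),0],[0,0,-1.]]))
    return (r.inv().apply(np.array(p)-o["eef_pos"])/.06).round(3).tolist(),((r.inv()*t).as_rotvec(degrees=True)/8).round(3).tolist()
E
python3 -c "
from h import *
print(units([.5416,-.285,.17],1.685))"
```

```text
([6.323, -1.58, 1.155], [0.0, 0.0, -9.076])
```

Emit:
move_arm(
  motion=[
    [[1,-0.25,0.2],[0,0,-1.3],100],
    [[2,-0.5,0.4],[0,0,-2.6],100],
    [[3,-0.75,0.6],[0,0,-3.9],100],
    [[4,-1,0.8],[0,0,-5.2],100],
    [[5,-1.25,0.9],[0,0,-6.5],100],
    [[6,-1.5,1],[0,0,-7.8],100],
    [[6.32,-1.58,1.15],[0,0,-9.08],100],
    [[6.32,-1.58,1.15],[0,0,-9.08],100],
    [[6.32,-1.58,1.15],[0,0,-9.08],100],
    [[6.32,-1.58,1.15],[0,0,-9.08],100],
  ],
)

```text
time_s: 1.95
eef_pos: [0.5408, -0.2862, 0.1708]
eef_rot: [0.0, 0.667, 0.745, -0.0]
wrist_force: [0.7, -0.0, -0.3]
opening: 0.998
```

```bash
python3 - <<'E'
from h import *
im=viewer.camera("top");cv2.imwrite("pics/top1.png",im)
im2=viewer.camera("scene");cv2.imwrite("pics/scene1.png",im2)
a=cv2.resize(im[140:240,350:480],(520,400),interpolation=cv2.INTER_CUBIC)
b=cv2.resize(im2[120:280,110:300],(475,400),interpolation=cv2.INTER_CUBIC)
cv2.imwrite("pics/c3.png",cv2.resize(np.hstack([a,b]),(800,322)))
o,r=pose();print(o["time_s"],o["eef_pos"],o["wrist_force"]);p=o["eef_pos"]
print(units([.5416,-.285,.044],1.685))
print(proj("top",[.5416,-.285,.076]),proj("scene",[.5416,-.285,.076]))
E
```

```text
2.05 [ 0.54092251 -0.28609271  0.17077118] [0.20132983 0.64446043 0.38601929]
([0.018, 0.012, 2.113], [0.003, 0.004, -0.014])
[440.23572254 179.6360296 ] [174.8534141  202.39767591]
```

View pics/c3.png

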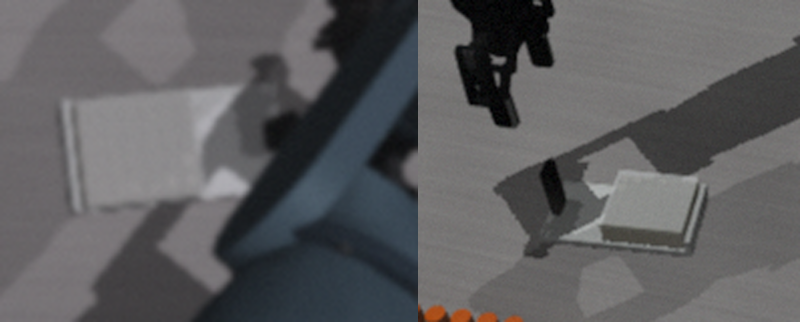

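Emit:
move_arm(
  motion=[
    [[0.02,0,0.6],[0,0,0],100],
    [[0.02,0,1.2],[0,0,0],100],
    [[0.02,0,1.7],[0,0,0],100],
    [[0.02,0,2.11],[0,0,0],100],
    [[0.02,0,2.11],[0,0,0],100],
    [[0.02,0,2.11],[0,0,0],60],
    [[0.02,0,2.11],[0,0,0],45],
    [[0.02,0,2.11],[0,0,0],45],
    [[0.02,0,2.11],[0,0,0],45],
  ],
)

```text
time_s: 3.18
eef_pos: [0.5416, -0.284, 0.0443]
eef_rot: [0.0, 0.665, 0.747, 0.0]
wrist_force: [-0.2, -0.3, -0.1]
opening: 0.453
```

```bash
python3 - <<'E'
from h import *
im2=viewer.camera("scene")
cv2.imwrite("pics/c4.png",cv2.resize(im2[140:270,110:300],(760,520),interpolation=cv2.INTER_CUBIC))
o,r=pose();print(o["time_s"],o["eef_pos"],o["wrist_force"],o["opening"])
E
```

```text
3.225 [ 0.54148642 -0.28396475  0.04410104] [ 0.66318046  0.36622803 -0.06436227] 0.44910340334242255
```

View pics/c4.png

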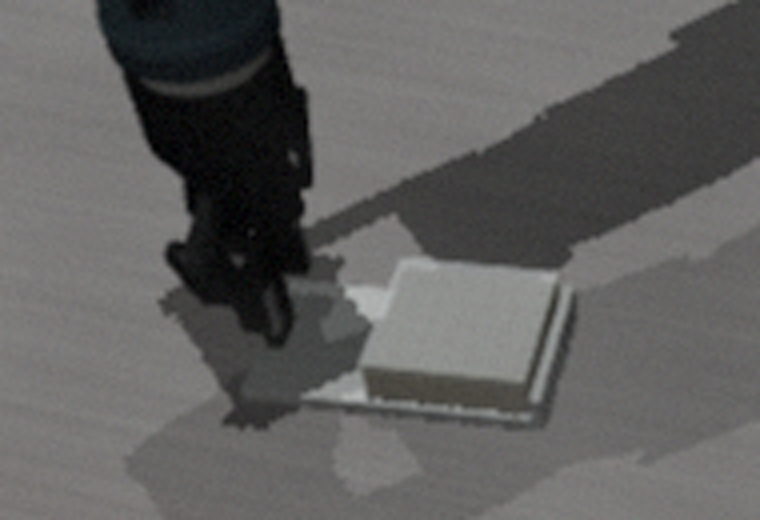

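Emit:
move_arm(
  motion=[
    [[0,0,0],[0,0,0],30],
    [[0,0,0],[0,0,0],20],
    [[0,0,0],[0,0,0],10],
    [[0,0,0],[0,0,0],0],
    [[0,0,0],[0,0,0],0],
  ],
)

```text
time_s: 3.85
eef_pos: [0.5418, -0.284, 0.0441]
eef_rot: [0.0, 0.665, 0.747, 0.0]
wrist_force: [2.1, 0.6, 4.2]
opening: 0.273
```

```bash
python3 - <<'E'
from h import *
o,r=pose();print(o["time_s"],o["eef_pos"],o["wrist_force"],o["torque"],o["opening"])
st=np.array([.587,.1125]);y=1.490
h=np.array([np.cos(y),np.sin(y)])
for nx in (-.12,-.06):   # nose x in stand frame
    t=st+h*(nx-.160);print(nx,t,units([*t,o["eef_pos"][2]],y))
E
```

```text
3.85 [ 0.54175526 -0.28399007  0.0441192 ] [2.10208993 0.60180196 4.24858773] [ 0.16435128 -0.23922959 -0.01603131] 0.2727781656388795
-0.12 [ 0.56440163 -0.16658657] ([1.901, 0.599, -0.001], [0.006, 0.003, 1.401])
-0.06 [ 0.56924414 -0.10678231] ([2.881, 0.794, -0.001], [0.006, 0.003, 1.401])
```

Emit:
move_arm(
  motion=[
    [[0.2,0.06,0],[0,0,0.15],0],
    [[0.4,0.12,0],[0,0,0.3],0],
    [[0.6,0.18,0],[0,0,0.45],0],
    [[0.8,0.25,0],[0,0,0.6],0],
    [[1.05,0.33,0],[0,0,0.8],0],
    [[1.3,0.4,0],[0,0,1.0],0],
    [[1.55,0.49,0],[0,0,1.2],0],
    [[1.75,0.55,0],[0,0,1.4],0],
    [[1.9,0.6,0],[0,0,1.4],0],
    [[1.9,0.6,0],[0,0,1.4],0],
  ],
)

```text
time_s: 5.1
eef_pos: [0.5643, -0.1667, 0.0441]
eef_rot: [0.0, 0.735, 0.678, -0.0]
wrist_force: [-0.6, -0.4, 4.1]
opening: 0.273
```

```bash
python3 - <<'E'
from h import *
im=viewer.camera("top");im2=viewer.camera("scene");cv2.imwrite("pics/top2.png",im);cv2.imwrite("pics/scene2.png",im2)
cv2.imwrite("pics/c5.png",cv2.resize(im[100:220,240:400],(800,600),interpolation=cv2.INTER_CUBIC))
cv2.imwrite("pics/c6.png",cv2.resize(im2[190:320,190:363],(798,600),interpolation=cv2.INTER_CUBIC))
o,r=pose();print(o["time_s"],o["eef_pos"],r.as_matrix()[:,0],o["wrist_force"],o["torque"],o["opening"])
E
```

```text
5.2 [ 0.56426216 -0.16662626  0.04410849] [ 8.03789787e-02  9.96764367e-01 -1.25116303e-04] [-0.18065725  0.35058314  5.50716463] [ 0.10144673 -0.10706038  0.03638216] 0.2724280673834242
```

View pics/c5.png

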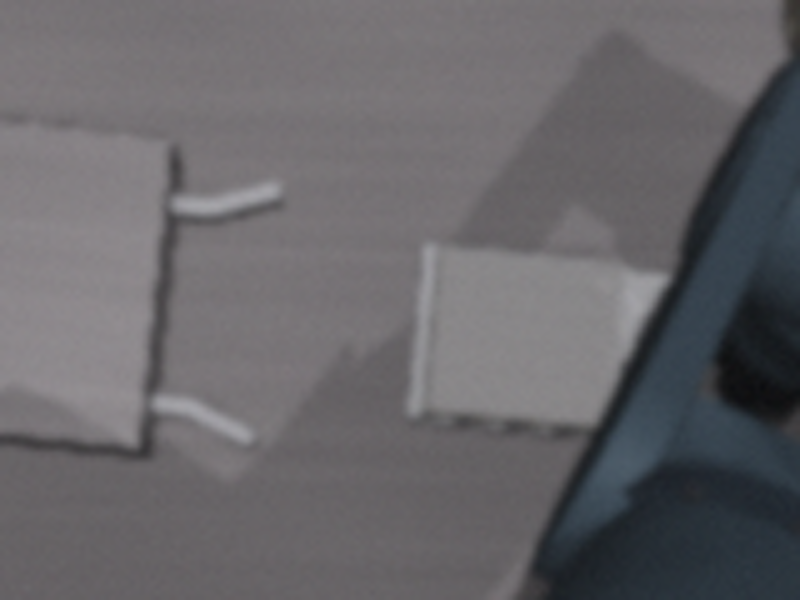

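View pics/c6.png

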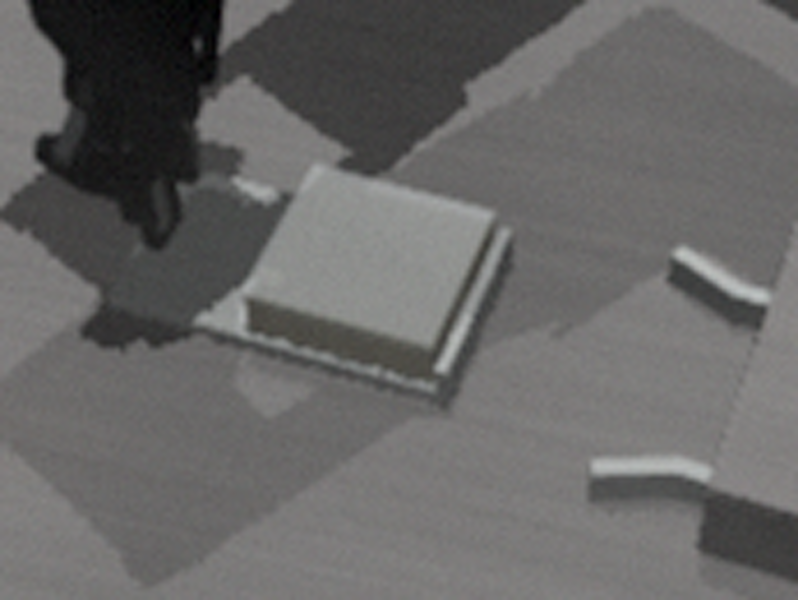

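```bash
python3 - <<'E'
from h import *
t=lambda u,v:(240+u/5,100+v/5)
s=lambda u,v:(190+u/4.613,190+v/4.615)
def show(n,c,uv,z):print(n,at(c,uv,z)[:2].round(4))
f=lambda c,a,b,z:(at(c,a,z)+at(c,b,z))[:2]/2
def ang(c,a,b,z):
    d=(at(c,a,z)-at(c,b,z))[:2];return np.arctan2(d[1],d[0])
L=((425,243),(410,416))
print("lip mid top",f("top",t(*L[0]),t(*L[1]),.026),"yaw",ang("top",t(*L[0]),t(*L[1]),.026)+np.pi/2)
print("roof edge top",f("top",t(174,148),t(141,449),.051),"yaw",ang("top",t(174,148),t(141,449),.051)+np.pi/2)
show("rail- bend","top",t(211,215),.02);show("rail+ bend","top",t(194,396),.02)
show("mouth-","top",t(283,192),.02);show("mouth+","top",t(252,437),.02)
print("railmid",f("top",t(211,215),t(194,396),.02))
# scene: lip top corners front edge; rails inner edges
print("lip mid scene",f("scene",s(513,232),s(443,377),.026))
print("railmid scene",f("scene",s(730,289),s(681,458),.02),at("scene",s(730,289),.02)[:2],at("scene",s(681,458),.02)[:2])
o,r=pose();X=r.as_matrix()[:,0];print("arm nose",o["eef_pos"]+.16*X,np.arctan2(X[1],X[0]))
E
```

```text
lip mid top [ 0.57534524 -0.01188889] yaw 1.5023748356803306
roof edge top [0.58422542 0.11317793] yaw 1.486530872216849
rail- bend [0.6306 0.0906]
rail+ bend [0.541  0.0968]
mouth- [0.6428 0.0554]
mouth+ [0.5214 0.068 ]
railmid [0.58579935 0.09369561]
lip mid scene [ 0.57752923 -0.01008523]
railmid scene [0.58399587 0.09585625] [0.53684602 0.09751642] [0.63114572 0.09419609]
arm nose [ 0.57712279 -0.00714396  0.04408848] 1.4903305430791387
```

Emit:
move_arm(
  motion=[
    [[0.15,0,0],[0,0,0],0],
    [[0.3,0,0],[0,0,0],0],
    [[0.45,0,0],[0,0,0],0],
    [[0.6,0,0],[0,0,0],0],
    [[0.75,0,0],[0,0,0],0],
    [[0.9,0,0],[0,0,0],0],
    [[1.05,0,0],[0,0,0],0],
    [[1.2,0,0],[0,0,0],0],
    [[1.3,0,0],[0,0,0],0],
    [[1.3,0,0],[0,0,0],0],
  ],
)

```text
time_s: 6.45
eef_pos: [0.5706, -0.0893, 0.0441]
eef_rot: [0.001, 0.735, 0.678, -0.0]
wrist_force: [-0.2, -1.6, 6.2]
opening: 0.269
```

```bash
python3 - <<'E'
from h import *
im=viewer.camera("top");im2=viewer.camera("scene");cv2.imwrite("pics/top3.png",im);cv2.imwrite("pics/scene3.png",im2)
a=cv2.resize(im[105:205,255:335],(480,600),interpolation=cv2.INTER_CUBIC)
b=cv2.resize(im2[220:320,255:375],(720,600),interpolation=cv2.INTER_CUBIC)
cv2.imwrite("pics/c7.png",cv2.resize(np.hstack([a,b]),(800,400)))
o,r=pose();print(o["time_s"],o["eef_pos"],r.as_matrix()[:,0],o["wrist_force"],o["torque"],o["opening"])
E
```

```text
6.55 [ 0.57059461 -0.08924952  0.04407898] [ 8.06245399e-02  9.96744288e-01 -7.13086065e-04] [ 0.03435777 -2.57638618  5.64912369] [-0.24293179 -0.00687123 -0.01153684] 0.2743701275036386
```

View pics/c7.png

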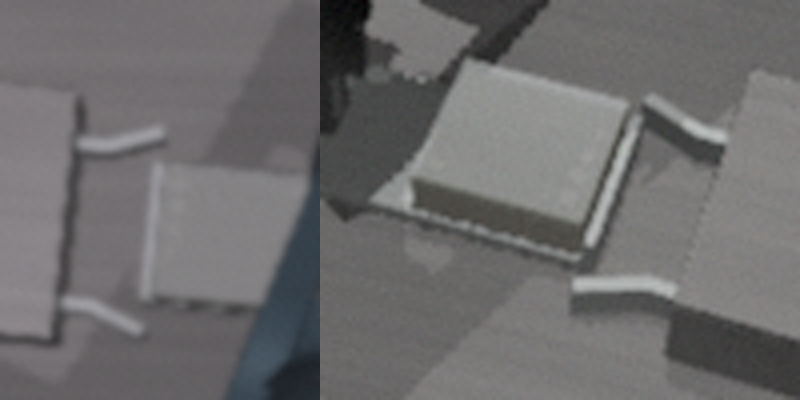

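Emit:
move_arm(
  motion=[
    [[0.05,0,0],[0,0,0],0],
    [[0.1,0,0],[0,0,0],0],
    [[0.15,0,0],[0,0,0],0],
    [[0.2,0,0],[0,0,0],0],
    [[0.25,0,0],[0,0,0],0],
    [[0.3,0,0],[0,0,0],0],
    [[0.35,0,0],[0,0,0],0],
    [[0.4,0,0],[0,0,0],0],
  ],
)

```text
time_s: 7.55
eef_pos: [0.5725, -0.0663, 0.0441]
eef_rot: [0.001, 0.735, 0.678, -0.0]
wrist_force: [-0.7, -5.8, 4.9]
opening: 0.272
```

```bash
python3 - <<'E'
from h import *
im=viewer.camera("top");im2=viewer.camera("scene");cv2.imwrite("pics/top4.png",im);cv2.imwrite("pics/scene4.png",im2)
a=cv2.resize(im[115:190,260:320],(480,600),interpolation=cv2.INTER_CUBIC)
b=cv2.resize(im2[220:320,255:375],(720,600),interpolation=cv2.INTER_CUBIC)
cv2.imwrite("pics/c8.png",cv2.resize(np.hstack([a,b]),(800,400)))
o,r=pose();print(o["time_s"],o["eef_pos"],r.as_matrix()[:,0],o["wrist_force"],o["torque"],o["opening"])
E
```

```text
7.65 [ 0.57252341 -0.06596582  0.04409239] [ 0.08066972  0.99673948 -0.00167318] [ 1.06709601 -4.21167687  4.41692656] [-6.61378962e-01 -4.41890856e-04  4.09159355e-02] 0.26955793170022324
```

View pics/c8.png

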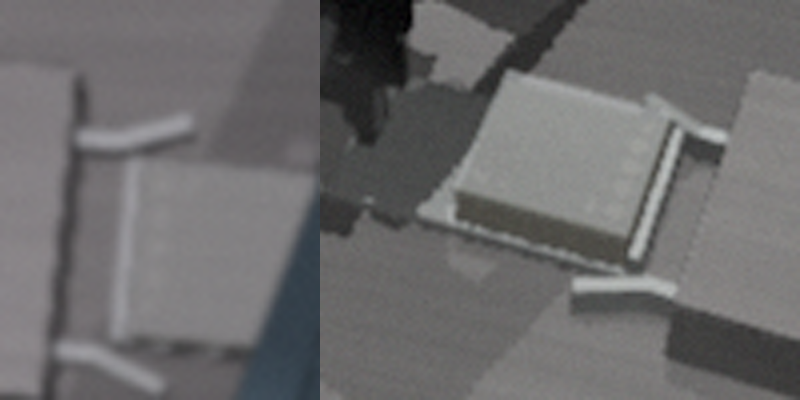

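Emit:
move_arm(
  motion=[
    [[0.04,0,0],[0,0,0],0],
    [[0.08,0,0],[0,0,0],0],
    [[0.12,0,0],[0,0,0],0],
    [[0.16,0,0],[0,0,0],0],
    [[0.2,0,0],[0,0,0],0],
    [[0.24,0,0],[0,0,0],0],
    [[0.28,0,0],[0,0,0],0],
  ],
)

```text
time_s: 8.52
eef_pos: [0.5739, -0.0496, 0.0441]
eef_rot: [0.001, 0.735, 0.678, -0.001]
wrist_force: [-0.3, -6.5, 6.2]
opening: 0.273
```

Emit:
move_arm(
  motion=[
    [[0.04,0,0],[0,0,0],0],
    [[0.08,0,0],[0,0,0],0],
    [[0.12,0,0],[0,0,0],0],
    [[0.16,0,0],[0,0,0],0],
    [[0.2,0,0],[0,0,0],0],
    [[0.24,0,0],[0,0,0],0],
  ],
)

```text
time_s: 9.28
eef_pos: [0.5751, -0.0353, 0.0441]
eef_rot: [0.001, 0.735, 0.678, -0.001]
wrist_force: [-1.0, -7.2, 4.6]
opening: 0.275
```

```bash
python3 - <<'E'
from h import *
im=viewer.camera("top");im2=viewer.camera("scene");cv2.imwrite("pics/top5.png",im);cv2.imwrite("pics/scene5.png",im2)
a=cv2.resize(im[115:190,260:320],(480,600),interpolation=cv2.INTER_CUBIC)
b=cv2.resize(im2[220:320,255:375],(720,600),interpolation=cv2.INTER_CUBIC)
cv2.imwrite("pics/c9.png",cv2.resize(np.hstack([a,b]),(800,400)))
o,r=pose();print(o["time_s"],o["eef_pos"],r.as_matrix()[:,0],o["wrist_force"],o["torque"],o["opening"])
E
```

```text
9.375 [ 0.57505427 -0.03497555  0.0440916 ] [ 0.0807104   0.99673606 -0.00174882] [-0.9535854  -5.10103836  5.3516606 ] [-0.77552956  0.0621393  -0.03336495] 0.2696512776424575
```

View pics/c9.png

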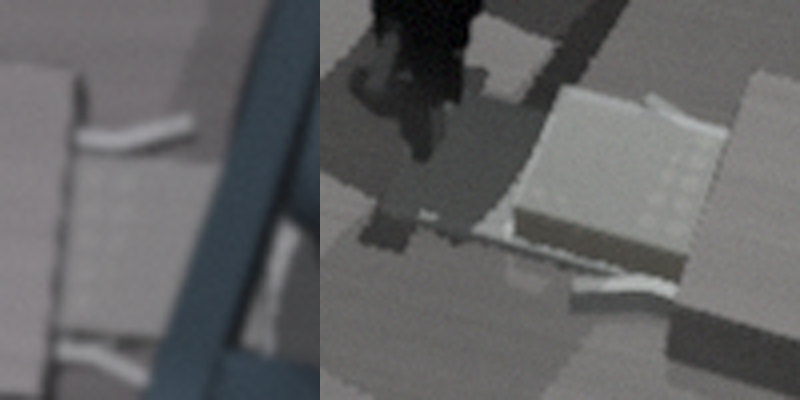

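Emit:
move_arm(
  motion=[
    [[0.05,0,0],[0,0,0],0],
    [[0.1,0,0],[0,0,0],0],
    [[0.15,0,0],[0,0,0],0],
    [[0.2,0,0],[0,0,0],0],
    [[0.25,0,0],[0,0,0],0],
    [[0.3,0,0],[0,0,0],0],
  ],
)

```text
time_s: 10.12
eef_pos: [0.5765, -0.0173, 0.0441]
eef_rot: [0.001, 0.735, 0.678, -0.001]
wrist_force: [-0.7, -5.9, 6.2]
opening: 0.268
```

```bash
python3 -c "
from h import *
o,r=pose();print(o['time_s'],o['eef_pos'],o['wrist_force'],o['torque'])"
```

```text
10.125 [ 0.5765197  -0.01729735  0.04409449] [-0.73390471 -5.92240099  6.19826338] [-0.92505882  0.08526313  0.01424795]
```

Emit:
move_arm(
  motion=[
    [[0.3,0,0],[0,0,0],50],
    [[0.3,0,0],[0,0,0],60],
    [[0.3,0,0],[0,0,0],60],
    [[0.3,0,0],[0,0,0],60],
  ],
)

```text
time_s: 10.62
eef_pos: [0.5774, 0.0021, 0.0434]
eef_rot: [-0.0, 0.735, 0.678, -0.0]
wrist_force: [-0.7, -0.3, 0.0]
opening: 0.602
```

```bash
python3 -c "
from h import *
o,r=pose();print(o['time_s'],o['eef_pos'],o['wrist_force'],o['torque'],o['opening'])"
```

```text
10.625 [0.57739716 0.002116   0.04342499] [-0.65770466 -0.26702767  0.03751862] [-0.03634747  0.02846641 -0.06455434] 0.6015963528709366
```

My repeated 0.3 offset was a slip: it carried the tool 18 mm on while the jaws opened. The wrist force reads near zero, so it did no harm. I'll lift off and go behind the tab.

Emit:
move_arm(
  motion=[
    [[0,0,-0.4],[0,0,0],60],
    [[0,0,-0.8],[0,0,0],60],
    [[0,0,-1.2],[0,0,0],60],
    [[-0.5,0,-1.2],[0,0,0],30],
    [[-0.9,0,-1.2],[0,0,0],0],
    [[-0.9,0,-0.8],[0,0,0],0],
    [[-0.9,0,-0.4],[0,0,0],0],
    [[-0.9,0,0.1],[0,0,0],0],
    [[-0.9,0,0.1],[0,0,0],0],
  ],
)

```text
time_s: 11.75
eef_pos: [0.571, -0.0513, 0.0353]
eef_rot: [-0.002, 0.735, 0.678, -0.001]
wrist_force: [0.5, -0.5, -0.6]
opening: 0.003
```

```bash
python3 - <<'E'
from h import *
im=viewer.camera("top");im2=viewer.camera("scene");cv2.imwrite("pics/top6.png",im);cv2.imwrite("pics/scene6.png",im2)
cv2.imwrite("pics/c10.png",cv2.resize(im2[210:320,235:385],(800,587),interpolation=cv2.INTER_CUBIC))
o,r=pose();print(o["time_s"],o["eef_pos"],r.as_matrix()[:,0],o["wrist_force"],o["opening"])
E
```

```text
11.85 [ 0.57346557 -0.05185763  0.0381656 ] [8.07362882e-02 9.96735497e-01 3.12236573e-06] [-0.98117038 -0.13827412  0.71110595] -0.0012860167052460947
```

View pics/c10.png

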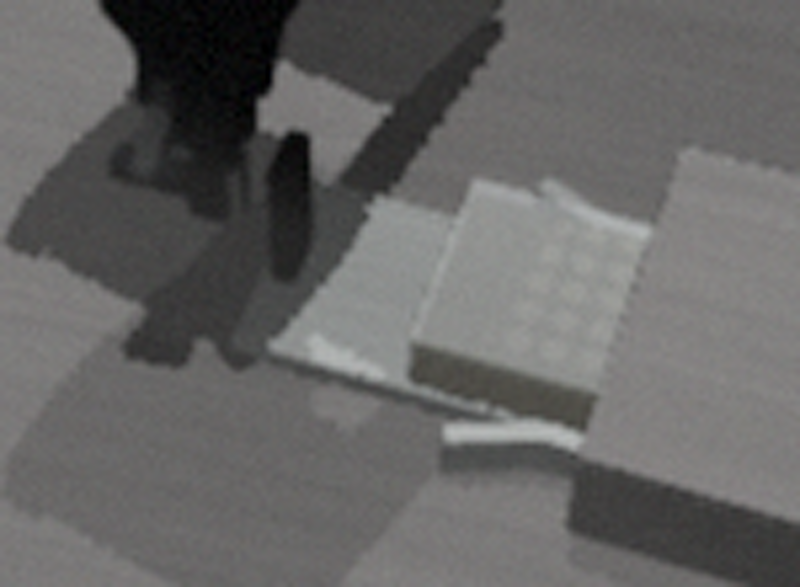

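Emit:
move_arm(
  motion=[
    [[0.1,0,0],[0,0,0],0],
    [[0.2,0,0],[0,0,0],0],
    [[0.3,0,0],[0,0,0],0],
    [[0.4,0,0],[0,0,0],0],
    [[0.5,0,0],[0,0,0],0],
    [[0.6,0,0],[0,0,0],0],
    [[0.7,0,0],[0,0,0],0],
    [[0.8,0,0],[0,0,0],0],
    [[0.9,0,0],[0,0,0],0],
    [[1.0,0,0],[0,0,0],0],
  ],
)

```text
time_s: 13.1
eef_pos: [0.5781, 0.0086, 0.0377]
eef_rot: [-0.0, 0.735, 0.678, -0.0]
wrist_force: [-0.6, -4.3, 2.5]
opening: -0.001
```

```bash
python3 - <<'E'
from h import *
im=viewer.camera("top");im2=viewer.camera("scene");cv2.imwrite("pics/top7.png",im);cv2.imwrite("pics/scene7.png",im2)
cv2.imwrite("pics/c11.png",cv2.resize(im2[210:320,235:385],(800,587),interpolation=cv2.INTER_CUBIC))
o,r=pose();print(o["time_s"],o["eef_pos"],r.as_matrix()[:,0],o["wrist_force"],o["torque"])
E
```

```text
13.2 [0.57790345 0.00934987 0.03747011] [0.08009184 0.99678697 0.00101693] [-0.60748052  0.79284947 -0.22772806] [-0.0007477   0.02622329 -0.01230294]
```

View pics/c11.png

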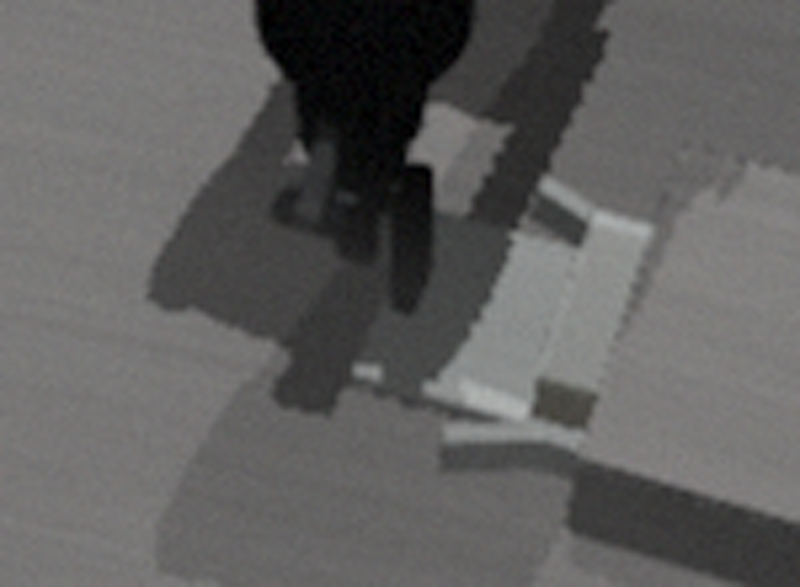

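Emit:
move_arm(
  motion=[
    [[0.03,0,0],[0,0,0],0],
    [[0.06,0,0],[0,0,0],0],
    [[0.09,0,0],[0,0,0],0],
    [[0.12,0,0],[0,0,0],0],
    [[0.15,0,0],[0,0,0],0],
  ],
)

```text
time_s: 13.82
eef_pos: [0.5786, 0.0173, 0.0374]
eef_rot: [-0.0, 0.735, 0.678, -0.0]
wrist_force: [-0.3, -3.0, -1.6]
opening: -0.002
```

Emit:
move_arm(
  motion=[
    [[0.02,0,0],[0,0,0],0],
    [[0.04,0,0],[0,0,0],0],
    [[0.06,0,0],[0,0,0],0],
  ],
)

```text
time_s: 14.2
eef_pos: [0.5791, 0.0208, 0.0376]
eef_rot: [-0.0, 0.735, 0.678, -0.0]
wrist_force: [0.3, -2.9, -0.7]
opening: 0.002
```

Emit:
move_arm(
  motion=[
    [[0.02,0,0],[0,0,0],0],
    [[0.04,0,0],[0,0,0],0],
    [[0.06,0,0],[0,0,0],0],
  ],
)

```text
time_s: 14.58
eef_pos: [0.5794, 0.0244, 0.0377]
eef_rot: [-0.0, 0.735, 0.678, 0.0]
wrist_force: [0.3, -2.5, -1.7]
opening: 0.001
```

Emit:
move_arm(
  motion=[
    [[0.015,0,0],[0,0,0],0],
    [[0.03,0,0],[0,0,0],0],
    [[0.045,0,0],[0,0,0],0],
  ],
)

```text
time_s: 14.95
eef_pos: [0.5797, 0.027, 0.0377]
eef_rot: [0.0, 0.735, 0.678, 0.0]
wrist_force: [-0.4, -3.5, -1.3]
opening: 0.004
```

Emit:
move_arm(
  motion=[
    [[0.015,0,0],[0,0,0],0],
    [[0.03,0,0],[0,0,0],0],
    [[0.045,0,0],[0,0,0],0],
  ],
)

```text
time_s: 15.32
eef_pos: [0.5799, 0.0297, 0.0377]
eef_rot: [0.0, 0.735, 0.678, -0.0]
wrist_force: [-0.7, -3.5, -1.6]
opening: -0.0
```

Emit:
move_arm(
  motion=[
    [[0.015,0,0],[0,0,0],0],
    [[0.03,0,0],[0,0,0],0],
    [[0.045,0,0],[0,0,0],0],
  ],
)

```text
time_s: 15.7
eef_pos: [0.5801, 0.0324, 0.0377]
eef_rot: [0.0, 0.735, 0.678, -0.0]
wrist_force: [-0.4, -4.0, -2.3]
opening: 0.0
```

Emit:
move_arm(
  motion=[
    [[0.015,0,0],[0,0,0],0],
    [[0.03,0,0],[0,0,0],0],
    [[0.045,0,0],[0,0,0],0],
  ],
)

```text
time_s: 16.08
eef_pos: [0.5802, 0.0333, 0.038]
eef_rot: [0.001, 0.735, 0.678, -0.001]
wrist_force: [-3.2, -13.5, 3.3]
opening: 0.002
```

Emit:
move_arm(
  motion=[
    [[0,0,0],[0,0,0],0],
    [[0.008,0,0],[0,0,0],0],
    [[0.008,0,0],[0,0,0],0],
  ],
)

```text
time_s: 16.45
eef_pos: [0.5802, 0.0334, 0.038]
eef_rot: [0.001, 0.735, 0.678, -0.001]
wrist_force: [-2.6, -12.9, 2.5]
opening: 0.003
```

```bash
python3 - <<'E'
from h import *
im=viewer.camera("top");im2=viewer.camera("scene");cv2.imwrite("pics/top8.png",im);cv2.imwrite("pics/scene8.png",im2)
o,r=pose();print(o["time_s"],o["eef_pos"],r.as_matrix()[:,0],o["wrist_force"],o["torque"])
E
```

```text
16.55 [0.58017424 0.03334467 0.03802298] [ 0.08065658  0.99673725 -0.00306074] [ -4.13763798 -12.75079226   2.85758925] [-1.67009938  0.47497658  0.09563597]
```

Emit:
move_arm(
  motion=[
    [[-0.05,0,0],[0,0,0],0],
    [[-0.2,0,0],[0,0,0],0],
    [[-0.6,0,0],[0,0,0],0],
    [[-1,0,-0.5],[0,0,0],0],
    [[-1.8,0,-1.2],[0,0,0],0],
    [[-2.5,0,-2],[0,0,0],0],
    [[-3.2,0,-2.5],[0,0,0],0],
    [[-3.2,0,-2.5],[0,0,0],0],
  ],
)

```text
time_s: 17.55
eef_pos: [0.5667, -0.1596, 0.1915]
eef_rot: [0.004, 0.736, 0.677, 0.001]
wrist_force: [-0.2, 0.8, -0.4]
opening: -0.0
```

```bash
python3 - <<'E'
from h import *
im=viewer.camera("top");im2=viewer.camera("scene");cv2.imwrite("pics/top9.png",im);cv2.imwrite("pics/scene9.png",im2)
a=cv2.resize(im[105:205,255:335],(480,600),interpolation=cv2.INTER_CUBIC)
b=cv2.resize(im2[210:330,255:399],(720,600),interpolation=cv2.INTER_CUBIC)
cv2.imwrite("pics/c12.png",cv2.resize(np.hstack([a,b]),(800,400)))
o,r=pose();print(o["time_s"],o["eef_pos"],o["wrist_force"])
E
```

```text
17.65 [ 0.56465596 -0.15569954  0.18745705] [ 0.24957235  0.35492236 -0.13943904]
```

View pics/c12.png

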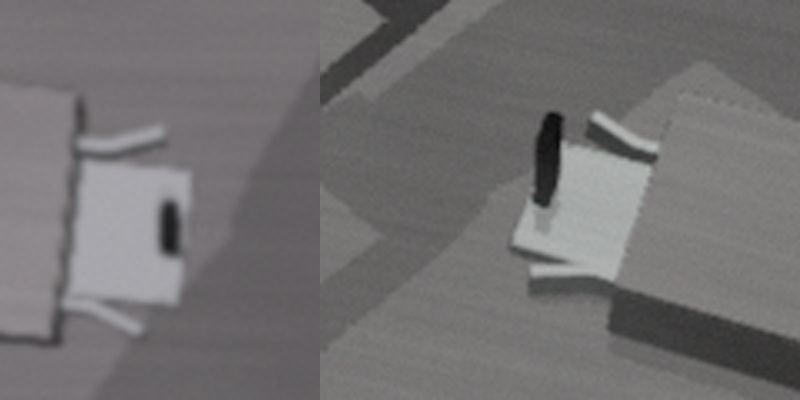

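```bash
python3 - <<'E'
from h import *
t=lambda u,v:(255+u/4,105+v/4)
s=lambda u,v:(255+(u-320)*1.5/5,210+v*1.5/5)
a,b=at("top",t(191,172),.01),at("top",t(179,302),.01);d=(a-b)[:2]
y=np.arctan2(d[1],d[0])+np.pi/2;m=(a+b)[:2]/2
P,Q=at("top",t(80,95),.051),at("top",t(59,341),.051);e=(P-Q)[:2];ys=np.arctan2(e[1],e[0])+np.pi/2;so=(P+Q)[:2]/2
h=np.array([np.cos(ys),np.sin(ys)]);n=np.array([-h[1],h[0]])
tail=m-so;print("yaw sled",y,"stand",ys,"width",np.hypot(*d),"tail x,y",tail@h,tail@n,"nose x",tail@h+.17)
c=at("scene",s(549,120),.076)[:2];print("tab top scene",c,"stand x",(c-so)@h,"nose",(c-so)@h+.16)
E
```

```text
yaw sled 1.49970255998103 stand 1.5102497377922017 width 0.0814042288431219 tail x,y -0.06838531360145442 8.883052403224883e-05 nose x 0.1016146863985456
tab top scene [0.57681298 0.05165305] stand x -0.05983204995974435 nose 0.10016795004025565
```

```bash
python3 -c "
from h import *
print(workorder.hand_in())"
```

```text
the job is handed in; nothing more can be done
None
```

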